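Load a filter cell at the weighing bench

ROBOT

A 6-joint arm with a two-finger parallel gripper is mounted at the origin on the work surface. World frame = base frame: x ahead of the robot, y to its left, z up, the work surface at z = 0. Lengths are in m, angles in degrees, forces in N, time in s.
With the tool pointing down it reaches from about 0.325 to 0.85 m from the base axis. Payload 15.5 kg.
Tool frame: the origin (TCP) lies at the very end of the fingers, on their centre line; the grasp point (between the pads) lies arm.grip_depth behind it (arm.grip_depth is the distance from the TCP to the grasp point, in m); z points along the fingers, y is the direction in which the jaws open and shut (so a half turn about z gives the same grasp; the last joint's range is limited). The gripper opens to 91 mm and grips with 3 to 60 N. Pads are 32 mm wide; open, the fingers measure 118 mm over their backs; the gripper's body (76 mm by 178 mm) begins 60 mm behind the grasp point.
Start: joints at [68.841, 28.281, 77.091, -0, 74.628, -5.472], TCP at [0.169, 0.602, 0.214] pointing down, gripper open.
Joint ranges: [-166.48, 166.48], [-47.26, 123.95], [12.59, 153.08], [-70.14, 250.14], [6.76, 159.57], [-176.63, 176.63]. Speed limits (degrees/s): [108.29, 108.29, 147.25, 172.46, 172.46, 172.46].

INTERFACE

Orientations are given as a 3x3 rotation matrix whose columns are the frame's x, y, z axes.
In Python, from rig import arm gives the robot as it stands. Calls block until the motion is done:
- arm.move_to(position, orientation): joint-space move of the TCP to a pose.
- arm.move_l(position, orientation=None, feed=0.15): straight line of the TCP; orientation=None keeps the orientation; feed is the mean speed in m/s.
- arm.move_joints(angles): joint-space move.
- arm.grip(opening): finger opening in m; the grip force is fixed at half the most; returns when the fingers have stopped.
- arm.sleep(seconds).
- arm.solve_ik(position, orientation): joint angles nearest the present ones, or None.
- arm.snapshot(name): name is "scene" or "top" or "wrist"; returns the picture (400x640x3 uint8, red, green, blue); there is no depth.
- arm.get_calibration(name): a dict with "intrinsics" (3x3 intrinsics, pixels), "k1" (the pictures are not rectified: a ray, as slopes to the right and down, at radius r is drawn at 1 + k1 r^2 times it, then the intrinsics apply), "cam_to_world" (4x4, takes a point from camera to world coordinates). Camera axes: x right, y down, z forward; pixel columns grow to the right and rows downward; lengths in m; the calibration is good to about 2 mm. A picture is of the moment at which its call begins: read the wrist's pose just before it. get_calibration takes no time and is no camera call; for the wrist camera it gives the pose at the moment of the call.
A pose or a line that the arm cannot do raises arm.Unreachable and nothing moves.
- arm.sign_off(): hands the job in, once; it reports no verdict.
Readings, each from a call of its own:
- arm.current_t(): time.
- arm.current_joint_positions(): joint angles.
- arm.current_dq(): joint speeds.
- arm.current_tau(): joint torques, N m.
- arm.current_ee_pos(): TCP position.
- arm.current_tool_rot(): TCP orientation.
- arm.current_force(): force on the tool from outside, world axes, zero at the start.
- arm.current_torque(): the same for the moment, N m.
- arm.current_width(): finger opening in m.
Only numpy, scipy, OpenCV 4.12 (cv2) and the standard library are available. Lean on these libraries where they do the work, as an engineer would, in place of code of your own. Each camera call takes 0.05 s, during which the arm holds its last target.

TASK

Stack the three loose steel parts into the bore of the aluminium filter holder: first the small ring at the very bottom, then the perforated disc on it, and last the tall sleeve on top. Set each one down gently inside rather than dropping it in, so that it lies flat and fully home, then let go, and leave the weight, the dish and the bottle where they are.

Things in the scene. Friction and masses are not known exactly. Their poses are not given: they have to be found in the camera images.
- holder_seat (a point): Centre of the bore's flat floor in the fixed aluminium filter holder, 14 mm above the bench; z points up along the bore. Two upright curved jaws stand on the local +x and -x sides. The bore is 49 mm in diameter, but its lowest 6 mm narrow to 39 mm (with a 2.5 mm high lead-in cone). Holder yaw within 0.5 rad of zero. Seated centres above this floor: small ring 5, disc 15, sleeve 28 mm.
- holder_mouth (a point): Centre of the bore's open top, level with the jaw tops, 46 mm above the bench; same axes as holder_seat. The mouth is a cone, 57 mm wide narrowing to 49 mm in 4 mm; jaws 66 mm over the outside, base disc 96 mm wide, 6 mm thick. On local +y and -y are finger gaps at least 30 mm wide, open down to the base, so a part gripped across its diameter along local y can be lowered onto its seat.
- seat_ring_center (a point): Centre (half-way up) of the small plain steel ring, loose, lying flat on the bench: outer diameter 36 mm, hole 20 mm, height 10 mm, about 60 g. z axis along the ring's axis; either face may go down. Goes to the bottom of the bore, inside the narrow step.
- screen_center (a point): Centre (half-way up) of the perforated steel disc, loose, lying flat on the bench: diameter 46 mm, height 10 mm, with a pattern of 19 small holes in the middle of both faces, about 90 g. z axis along its axis; either face may go down. Rests on the small ring.
- sleeve_center (a point): Centre (half-way up) of the tall thin-walled steel sleeve, loose, standing on the bench with its axis upright: outer diameter 46 mm, hole 36 mm, height 16 mm, about 70 g. z axis along its axis; either end may go down. Rests on the disc.
- weight_mid (a point): Bystander: brass calibration weight with a knob, 26 mm diameter, 41 mm high; point half-way up. Leave alone.
- dish_mid (a point): Bystander: shallow white weighing dish, 70 mm diameter, 20 mm high; point half-way up. Leave alone.
- bottle_mid (a point): Bystander: amber glass jar, 60 mm diameter, 80 mm high; point half-way up. Leave alone.
Mind the look-alikes: they are no part of the job. Leave any brown or pink look-alike of the part that bears sleeve_center alone.

How it is judged (in metres and radians):
On the way, in this order (a step that is already met when the one before it is completed fails the run):
1. the small ring lies flat at the bottom of the bore, let go (z of seat_ring_center in the frame of holder_seat between 0.003 and 0.007 m and horizontal distance between seat_ring_center and holder_seat below 0.004 m and angle between the z axis of seat_ring_center and the z axis of holder_seat, either way round below 0.07 rad and contact force between the fingers and seat_ring below 0.3 N), for 0.2 s.
2. the perforated disc lies flat on the small ring in the bore, let go (z of seat_ring_center in the frame of holder_seat between 0.003 and 0.007 m and horizontal distance between each of seat_ring_center, screen_center and holder_seat below 0.004 m and angle between the z axis of each of seat_ring_center, screen_center and the z axis of holder_seat, either way round below 0.07 rad and z of screen_center in the frame of holder_seat between 0.013 and 0.017 m and contact force between the fingers and screen below 0.3 N), for 0.2 s.
3. the tall sleeve lies flat on the disc in the bore, let go (z of seat_ring_center in the frame of holder_seat between 0.003 and 0.007 m and horizontal distance between each of seat_ring_center, screen_center, sleeve_center and holder_seat below 0.004 m and angle between the z axis of each of seat_ring_center, screen_center, sleeve_center and the z axis of holder_seat, either way round below 0.07 rad and z of screen_center in the frame of holder_seat between 0.013 and 0.017 m and z of sleeve_center in the frame of holder_seat between 0.026 and 0.03 m and contact force between the fingers and sleeve below 0.3 N), for 0.2 s.
At the end, for the whole second after the job is handed in: The small ring, the disc and the sleeve lie in the holder's bore in this order from the bottom, each within 2 mm of its seated height (centres 5, 15 and 28 mm above the bore's floor), within 4 mm of the bore's axis and within 0.07 rad of flat, let go of and at rest (all of step 3 and contact force between the fingers and seat_ring below 0.3 N and contact force between the fingers and screen below 0.3 N and linear speed of each of seat_ring, screen, sleeve below 0.02 m/s); the robot touches nothing.
It fails at once if the weight is pushed more than 25 mm from its place or tipped over (distance of weight_mid from where it was at the start of the episode above 0.025 m or angle between weight_mid's own z axis and vertical above 0.5 rad).
It fails at once if the dish is pushed more than 25 mm from its place or tipped over (distance of dish_mid from where it was at the start of the episode above 0.025 m or angle between dish_mid's own z axis and vertical above 0.5 rad).
It fails at once if the bottle is pushed more than 25 mm from its place or tipped over (distance of bottle_mid from where it was at the start of the episode above 0.025 m or angle between bottle_mid's own z axis and vertical above 0.5 rad).
It fails at once if a part is dropped into the holder (falls unheld at over 0.5 m/s, a fall of about 13 mm) ((horizontal distance between seat_ring_center and holder_seat below 0.03 m and linear speed of seat_ring above 0.5 m/s and contact force between the fingers and seat_ring below 0.3 N) or (horizontal distance between screen_center and holder_seat below 0.03 m and linear speed of screen above 0.5 m/s and contact force between the fingers and screen below 0.3 N) or (horizontal distance between sleeve_center and holder_seat below 0.03 m and linear speed of sleeve above 0.5 m/s and contact force between the fingers and sleeve below 0.3 N)).
It also fails if it takes over 72 s, if anything falls off the work surface, if the arm or the gripper's body presses on something with over 40 N, if the wrist force passes 120 N, or if a joint passes its speed limit or range.

## Working session

There is one attempt and no reset: what is moved stays moved. The work goes in short steps, each a Python script; the robot and the scene stay as the last script left them, time stands still between calls to the robot, and variables do not carry over. Pictures are saved under pics/ and viewed, and the job is handed in when it is done.

```bash
ls; mkdir -p pics; python3 - <<'E'
from rig import arm
import cv2
for n in ("scene","top","wrist"):
    c=arm.get_calibration(n); im=arm.snapshot(n)
    cv2.imwrite(f"pics/{n}0.png",im[:,:,::-1])
    print(n,c["intrinsics"].round(1).tolist(),c["k1"],c["cam_to_world"].round(3).tolist())
print(arm.grip_depth,arm.current_t(),arm.current_tool_rot().round(3).tolist())
E
```

```text
pics
scene [[361.3, 0.0, 316.4], [0.0, 361.3, 206.0], [0.0, 0.0, 1.0]] -0.007845226153687957 [[0.316, 0.835, -0.45, 0.892], [0.949, -0.283, 0.142, -0.152], [-0.009, -0.472, -0.882, 0.679], [0.0, 0.0, 0.0, 1.0]]
top [[444.8, 0.0, 309.3], [0.0, 444.8, 196.9], [0.0, 0.0, 1.0]] -0.027969501576716235 [[0.029, -0.995, 0.093, 0.445], [-0.999, -0.03, -0.012, -0.033], [0.014, -0.093, -0.996, 1.151], [0.0, 0.0, 0.0, 1.0]]
wrist [[337.3, 0.0, 319.7], [0.0, 337.3, 199.5], [0.0, 0.0, 1.0]] -0.020671744687406072 [[0.271, 0.933, 0.239, 0.103], [0.963, -0.262, -0.07, 0.62], [-0.003, 0.249, -0.969, 0.383], [0.0, 0.0, 0.0, 1.0]]
0.0188 0.15 [[-0.963, 0.27, -0.0], [0.27, 0.963, -0.001], [0.0, -0.001, -1.0]]
```

View pics/scene0.png

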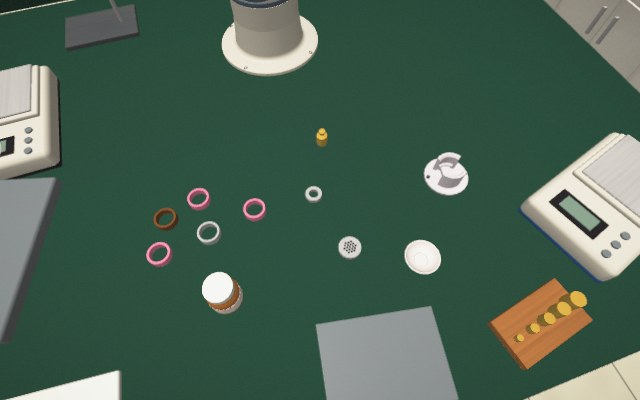

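View pics/top0.png

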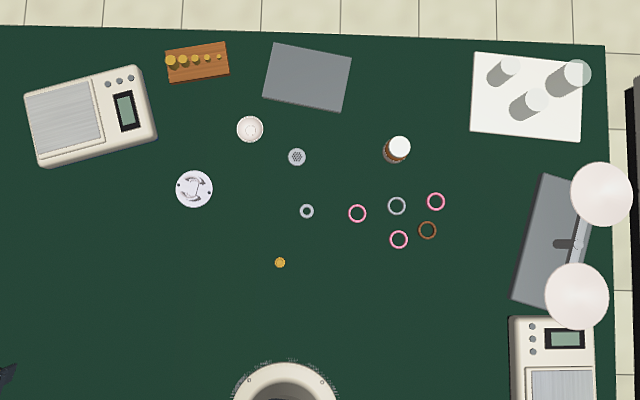

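View pics/wrist0.png

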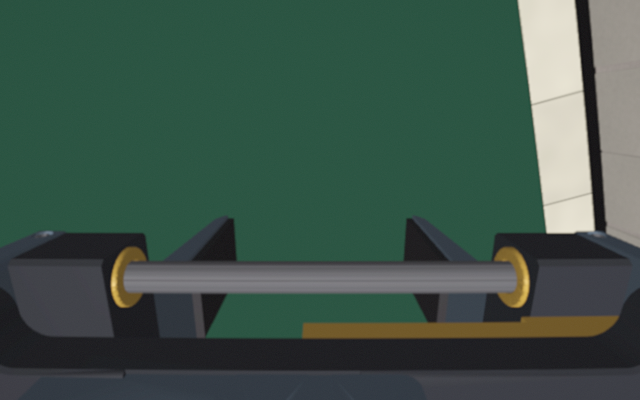

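```bash
cat > h.py <<'E'
from rig import arm
import cv2, numpy as np
def ray(name,px,c=None):
    c=c or arm.get_calibration(name); K=c["intrinsics"]
    d=np.array([(px[0]-K[0,2])/K[0,0],(px[1]-K[1,2])/K[1,1]]); u=d.copy()
    for _ in range(20): u=d/(1+c["k1"]*(u@u))
    M=np.array(c["cam_to_world"]); return M[:3,3],M[:3,:3]@np.array([u[0],u[1],1])
def pt(name,px,z,c=None):
    o,d=ray(name,px,c); return o+d*(z-o[2])/d[2]
def proj(name,p,c=None):
    c=c or arm.get_calibration(name); K=c["intrinsics"]; M=np.linalg.inv(c["cam_to_world"])
    q=M[:3,:3]@p+M[:3,3]; u=q[:2]/q[2]; u=u*(1+c["k1"]*(u@u)); return K[:2,:2]@u+K[:2,2]
def rot(yaw): # tool pointing down, jaw axis (tool y) at angle yaw from world x
    y=np.array([np.cos(yaw),np.sin(yaw),0]); z=np.array([0,0,-1.]); return np.column_stack([np.cross(y,z),y,z])
E
python3 - <<'E'
from h import *
T=cv2.imread("pics/top0.png"); S=cv2.imread("pics/scene0.png")
def cr(I,x,y,r): return cv2.resize(I[y-r:y+r,x-r:x+r],(260,260),interpolation=cv2.INTER_CUBIC)
t=[cr(T,*a) for a in [(194,189,26),(397,206,26),(302,184,52)]]
s=[cr(S,*a) for a in [(446,174,30),(208,232,30),(332,220,60)]]
cv2.imwrite("pics/crop0.png",np.vstack([np.hstack(t),np.hstack(s)]))
for n,a,b,z in [("holder floor",None,None,0),("ring",(307,211),(314,194),.01),("disc",(297,157),(350,247),.01),("sleeve",(397,206),(208,232),.016),
 ("pinkA",(357,213),(255,209),.016),("pinkB",(398,239),(199,198),.016),("weight",(280,262),(322,137),.03),("bottle",(400,147),(219,284),.08),("dish",(250,129),(423,256),.02),("holder base",(194,189),(446,176),.006)]:
    if a: print(n,pt("top",a,z).round(3),pt("scene",b,z).round(3))
E
```

```text
ring [ 0.516 -0.042  0.01 ] [ 0.521 -0.04   0.01 ]
disc [ 0.655 -0.011  0.01 ] [ 0.659 -0.011  0.01 ]
sleeve [ 0.535 -0.272  0.016] [ 0.54  -0.271  0.016]
pinkA [ 0.514 -0.17   0.016] [ 0.519 -0.169  0.016]
pinkB [ 0.451 -0.276  0.016] [ 0.456 -0.275  0.016]
weight [0.385 0.022 0.03 ] [0.396 0.02  0.03 ]
bottle [ 0.675 -0.265  0.08 ] [ 0.675 -0.259  0.08 ]
dish [0.723 0.112 0.02 ] [0.724 0.113 0.02 ]
holder base [0.564 0.252 0.006] [0.569 0.25  0.006]
```

View pics/crop0.png

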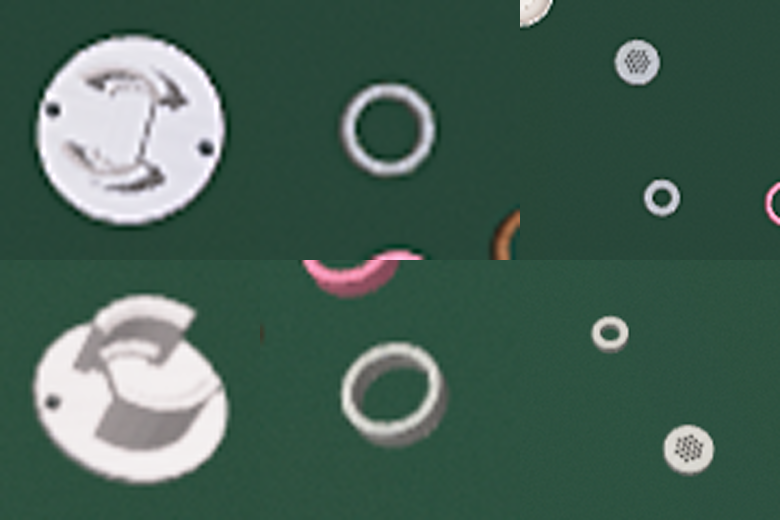

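```bash
cat >> h.py <<'E'
def look_pos(target,yaw,h,px=(320,130)):
    """TCP pos at height h with target (xyz) seen at px"""
    p=np.array(arm.current_ee_pos()); R=np.array(arm.current_tool_rot()); M=np.array(arm.get_calibration("wrist")["cam_to_world"])
    Rn=rot(yaw); o=Rn@R.T@(M[:3,3]-p)
    _,d=ray("wrist",px); d=Rn@R.T@d
    s=(target[2]-(h+o[2]))/d[2]
    q=np.array(target)-d*s-o; return q
def look(target,yaw,h,name,px=(320,130)):
    q=look_pos(target,yaw,h,px); arm.move_to(q,rot(yaw)); arm.sleep(.3)
    c=arm.get_calibration("wrist"); im=arm.snapshot("wrist")
    cv2.imwrite(f"pics/{name}.png",im[:,:,::-1]); np.savez(f"pics/{name}.npz",**c); return c,im
E
python3 - <<'E'
from h import *
yaw=np.pi/2-0.25
look((0.567,0.251,0.03),yaw,0.17,"hold1")
print(arm.current_t(),arm.current_ee_pos())
E
```

```text
2.5833 [0.6189158  0.23793569 0.17001289]
```

View pics/hold1.png

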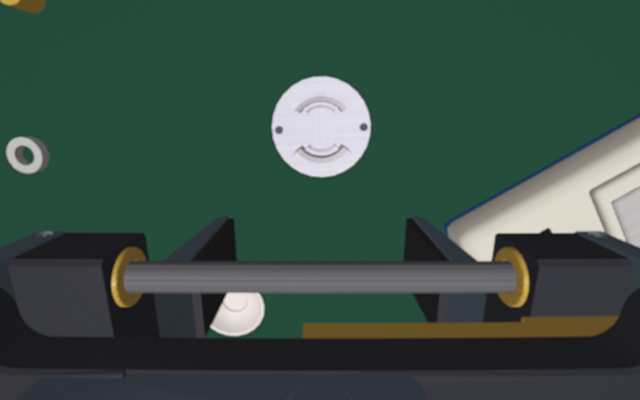

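```bash
python3 - <<'E'
from h import *
yaw=np.pi/2-0.25
look((0.567,0.251,0.03),yaw,0.085,"hold2",(320,130))
im=cv2.imread("pics/hold2.png"); cv2.imwrite("pics/hold2c.png",cv2.resize(im[40:220,220:420],(800,720)[:2] and (660,594),interpolation=cv2.INTER_CUBIC))
print(arm.current_t(),arm.current_ee_pos())
E
```

```text
3.3667 [0.62357561 0.23678699 0.08628073]
```

View pics/hold2c.png

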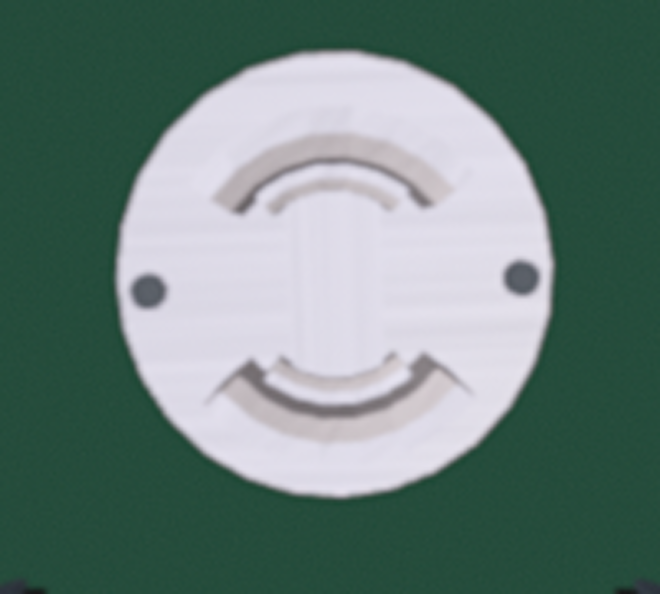

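```bash
cat >> h.py <<'E'
from scipy.optimize import least_squares
def fit_circle(px,z,c,r=None):
    P=np.array([pt("wrist",p,z,c)[:2] for p in px])
    m=P.mean(0)
    if r is None:
        s=least_squares(lambda v:np.hypot(*(P-v[:2]).T)-v[2],[*m,.02],loss="soft_l1",f_scale=3e-4); return s.x
    s=least_squares(lambda v:np.hypot(*(P-v[:2]).T)-r,m,loss="soft_l1",f_scale=3e-4); return s.x
def load(name):
    return dict(np.load(f"pics/{name}.npz")),cv2.imread(f"pics/{name}.png")
def blob(im,seed):
    """outer contour of the non-green blob at seed"""
    b,g,r=[im[:,:,i].astype(int) for i in range(3)]
    m=((r+25>g)).astype(np.uint8)
    cs,_=cv2.findContours(m,cv2.RETR_EXTERNAL,cv2.CHAIN_APPROX_NONE)
    for q in cs:
        if cv2.contourArea(q)>50 and cv2.pointPolygonTest(q,tuple(map(float,seed)),False)>=0: return q[:,0,:].astype(float)
E
python3 - <<'E'
from h import *
c,im=load("hold2")
q=blob(im,(322,125)); 
for z in (0,.006): print(len(q),fit_circle(q,z,c),fit_circle(q,z,c,.048))
k=220/660
f=lambda x,y:(220+x*200/660,40+y*180/594)
a,b=[pt("wrist",f(*p),.006,c) for p in [(149,291),(521,277)]]
print(a,b,(a+b)/2,np.linalg.norm(a-b),np.arctan2(*(b-a)[1::-1]))
# jaw tops arcs at z=.046
for s in [[(212,200),(270,152),(333,133),(400,150),(455,190)],]:
    print(fit_circle([f(*p) for p in s],.046,c), fit_circle([f(*p) for p in s],.046,c,.033))
a,b=[pt("wrist",f(*p),.046,c) for p in [(212,200),(455,190)]]
print(np.arctan2(*(b-a)[1::-1]))
p=pt("wrist",f(333,285),.014,c);print(p)
E
```

```text
384 [0.56661858 0.2523878  0.04946244] [0.565907   0.25244898]
384 [0.56639172 0.25242621 0.04830571] [0.56635073 0.25243017]
[0.55795599 0.21259697 0.006     ] [0.57535945 0.29277276 0.006     ] [0.56665772 0.25268486 0.006     ] 0.08204289814830276 1.3570459664656127
[0.56771149 0.2527003  0.02873474] [0.5125208  0.26593226]
1.3597387534243524
[0.56648487 0.25231486 0.014     ]
```

```bash
python3 - <<'E'
from h import *
c,im=load("hold2")
f=lambda x,y:(220+x*200/660,40+y*180/594)
C=np.array([.567,.2525]); yw=1.3575; ly=np.array([np.cos(yw),np.sin(yw)]); lx=np.array([ly[1],-ly[0]])
for p,z in [((212,200),.046),((455,190),.046),((240,212),.042),((430,207),.042),((228,392),.046),((448,392),.046),((252,360),.042),((425,354),.042),((210,402),.006),((468,392),.006)]:
    d=pt("wrist",f(*p),z,c)[:2]-C; print(p,z,(d@lx*1e3).round(1),(d@ly*1e3).round(1))
p=np.array(arm.current_ee_pos());R=np.array(arm.current_tool_rot())
for x in (-.016,0,.01,.016):
  print(x,[proj("wrist",p+R@np.array([x,y,0]),arm.get_calibration("wrist")).round(1) for y in (-.0455,.0455)], [proj("wrist",p+R@np.array([x,y,-.05])).round(1) for y in (-.0455,)])
cv2.imwrite("pics/fing.png",cv2.resize(im[200:330,170:470],(800,347),interpolation=cv2.INTER_CUBIC))
E
```

```text
(212, 200) 0.046 -17.7 -21.8
(455, 190) 0.046 -17.8 22.4
(240, 212) 0.042 -15.5 -17.1
(430, 207) 0.042 -15.1 18.2
(228, 392) 0.046 17.4 -20.9
(448, 392) 0.046 18.9 20.7
(252, 360) 0.042 11.9 -16.4
(425, 354) 0.042 12.0 16.8
(210, 402) 0.006 24.7 -29.0
(468, 392) 0.006 24.6 29.3
-0.016 [array([237.4, 271.4]), array([402.3, 271.4])] [array([208.5, 326.8])]
0 [array([235.5, 244.3]), array([404.1, 244.3])] [array([205. , 291.8])]
0.01 [array([234.3, 226.8]), array([405.3, 226.8])] [array([202.8, 268.7])]
0.016 [array([233.6, 216. ]), array([406., 216.])] [array([201.4, 254.5])]
```

View pics/fing.png

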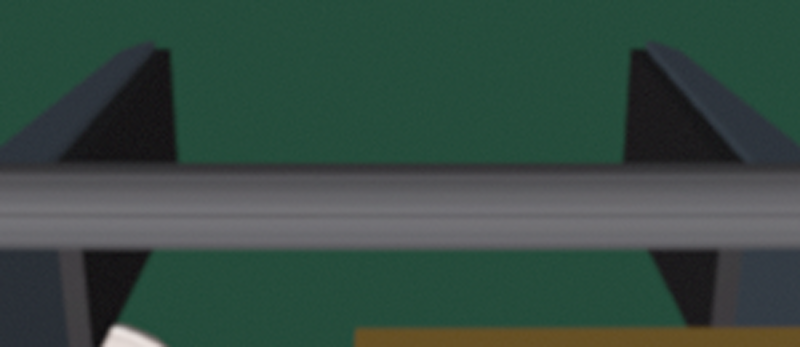

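```bash
python3 - <<'E'
from h import *
yaw=1.3575
p=np.array(arm.current_ee_pos()); arm.move_l(p+[0,0,.08],feed=.3)
c,im=look((0.518,-0.041,0.01),yaw,0.085,"ring1",(320,150))
im=cv2.imread("pics/ring1.png"); cv2.imwrite("pics/ring1c.png",cv2.resize(im[110:190,270:370],(600,480),interpolation=cv2.INTER_CUBIC))
q=blob(im,(320-9,150)); 
print(arm.current_t(),arm.current_ee_pos(), q is not None and (fit_circle(q,.01,c),fit_circle(q,.01,c,.018),fit_circle(q,.005,c,.018),q.min(0),q.max(0)))
E
```

```text
5.3083 [ 0.55991421 -0.04963141  0.08510823] (array([ 0.51753287, -0.04042448,  0.01833477]), array([ 0.51751539, -0.04040282]), array([ 0.51794589, -0.04051962]), array([295., 123.]), array([345., 174.]))
```

View pics/ring1c.png

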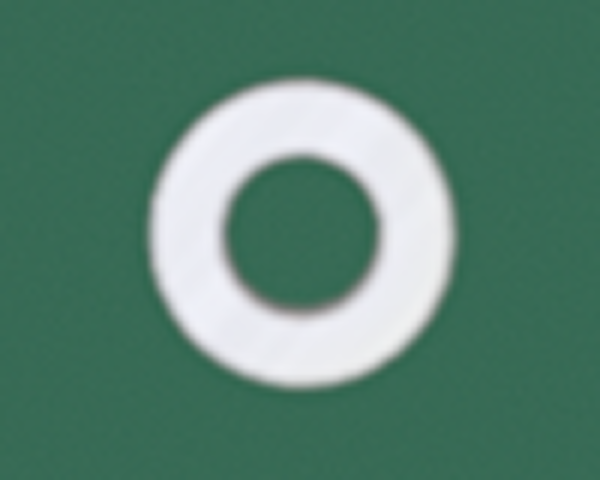

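```bash
cat >> h.py <<'E'
YAW=1.3575
def pick(x,y,ztcp,open_=.065,width=.036):
    arm.grip(open_)
    arm.move_to([x,y,.05],rot(YAW)); arm.move_l([x,y,ztcp],feed=.08); arm.sleep(.2)
    f0=np.array(arm.current_force())
    arm.grip(max(0,width-.006)); arm.sleep(.2)
    print("width",arm.current_width(),"F",np.array(arm.current_force()).round(2),"pre",f0.round(2),"p",np.array(arm.current_ee_pos()).round(4))
    arm.move_l([x,y,.12],feed=.15); arm.sleep(.2)
    print("lifted width",arm.current_width(),"F",np.array(arm.current_force()).round(2),"t",arm.current_t())
E
python3 - <<'E'
from h import *
pick(.5176,-.0404,.005,.06,.036)
im=arm.snapshot("wrist"); cv2.imwrite("pics/rg.png",im[:,:,::-1])
E
```

```text
width 0.03405912714659387 F [0.06 0.76 1.97] pre [ 0.39  0.17 -0.04] p [ 0.5177 -0.0404  0.005 ]
lifted width 0.034256286480863894 F [ 0.29 -1.43 -1.16] t 9.0417
```

View pics/rg.png

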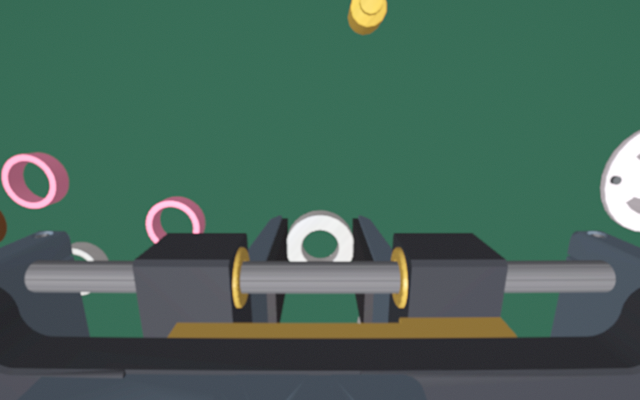

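```bash
cat >> h.py <<'E'
HC=np.array([.567,.2525])
def place(zfin,zstart,step=.002,xy=HC,flim=8,feed=.03):
    arm.move_to([*xy,.12],rot(YAW)); arm.move_l([*xy,zstart],feed=.15); arm.sleep(.3)
    f0=np.array(arm.current_force()); z=zstart
    return lower(zfin,f0,step,xy,flim,feed)
def lower(zfin,f0,step,xy=HC,flim=8,feed=.03):
    z=arm.current_ee_pos()[2]
    while z>zfin+1e-5:
        z=max(zfin,z-step); arm.move_l([*xy,z],feed=feed)
        f=np.array(arm.current_force())-f0
        print(round(z,4),f.round(1),np.array(arm.current_ee_pos()).round(4),round(arm.current_width(),4))
        if np.linalg.norm(f)>flim: print("CONTACT"); break
    print("t",arm.current_t()); return f0
E
python3 - <<'E'
from h import *
print(place(.022,.056,.004))
E
```

```text
0.0528 [1.3 0.1 0.5] [0.5668 0.2525 0.0526] 0.0341
0.0488 [0.7 0.2 0.3] [0.5668 0.2525 0.0485] 0.0341
0.0448 [-1.3 -0.3 11.3] [0.5675 0.2527 0.0453] 0.0341
CONTACT
t 11.9333
[-0.53431011 -0.0265532  -0.40611079]
```

```bash
python3 - <<'E'
from h import *
a=arm.snapshot("scene")[:,:,::-1]; b=arm.snapshot("wrist")[:,:,::-1]
cv2.imwrite("pics/c1.png",np.hstack([cv2.resize(a[120:220,390:490],(400,400),interpolation=cv2.INTER_CUBIC),cv2.resize(b[170:320,245:395],(400,400),interpolation=cv2.INTER_CUBIC)]))
E
```

```text
(no output)
```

View pics/c1.png

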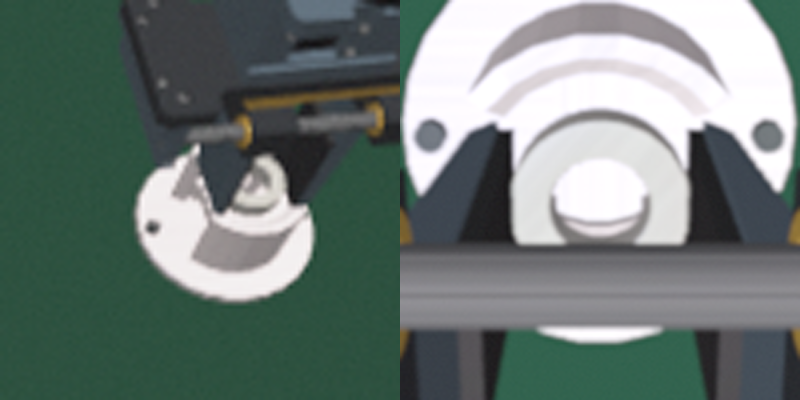

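```bash
cat >> h.py <<'E'
LX=np.array([np.sin(YAW),-np.cos(YAW)]); LY=np.array([np.cos(YAW),np.sin(YAW)])
E
python3 - <<'E'
from h import *
z0=.0495
for s in (.001,.002,.003,-.001):
    xy=HC+LX*s
    arm.move_l([*xy,z0],feed=.06); arm.sleep(.2); f0=np.array(arm.current_force())
    print("shift",s); lower(.0415,f0,.002,xy,5,.03)
    if arm.current_ee_pos()[2]<.0425: break
E
```

```text
shift 0.001
0.0473 [ 0.2  0.3 -0.6] [0.5678 0.2522 0.047 ] 0.0339
0.0453 [-2.  -0.4  8.5] [0.5682 0.2524 0.0457] 0.0338
CONTACT
t 12.9833
shift 0.002
0.0473 [-0.3 -0.3  1.4] [0.5688 0.252  0.0471] 0.034
0.0453 [-2.  -0.8 11.2] [0.5692 0.2522 0.0458] 0.0341
CONTACT
t 13.9333
shift 0.003
0.0473 [-0.5  0.3  0.7] [0.5698 0.2518 0.047 ] 0.0338
0.0453 [-2.5 -0.8 11.8] [0.5702 0.252  0.0459] 0.034
CONTACT
t 14.8833
shift -0.001
0.0473 [ 0.9 -0.1  0.3] [0.5659 0.2527 0.047 ] 0.0343
0.0453 [0.2 0.5 2.8] [0.5662 0.2528 0.0454] 0.034
0.0433 [-2.9  1.5  4.5] [0.5657 0.2528 0.0433] 0.0341
CONTACT
t 16.0833
```

```bash
python3 - <<'E'
from h import *
z0=.0485
for s in (-.002,-.003):
    xy=HC+LX*s
    arm.move_l([*xy,z0],feed=.06); arm.sleep(.2); f0=np.array(arm.current_force())
    print("shift",s); lower(.0365,f0,.002,xy,6,.03)
    if arm.current_ee_pos()[2]<.0375: break
b=arm.snapshot("wrist")[:,:,::-1]
cv2.imwrite("pics/c2.png",cv2.resize(b[150:330,230:410],(600,600),interpolation=cv2.INTER_CUBIC))
E
```

```text
shift -0.002
0.0464 [ 0.7  1.5 -1. ] [0.5649 0.2529 0.0462] 0.0339
0.0444 [0.6 0.5 0.6] [0.5653 0.253  0.0445] 0.0342
0.0424 [-0.  -0.   4.2] [0.5654 0.253  0.0427] 0.0341
0.0404 [-1.3 -0.7 10.3] [0.5653 0.253  0.0409] 0.0343
CONTACT
t 17.5333
shift -0.003
0.0462 [-0.3  0.2  0.6] [0.5641 0.2531 0.046 ] 0.0338
0.0442 [ 3.6 -0.8  2.7] [0.5648 0.2532 0.0444] 0.0338
0.0422 [ 4.6 -0.1  5.5] [0.5651 0.2532 0.0427] 0.0343
CONTACT
t 18.7667
```

View pics/c2.png

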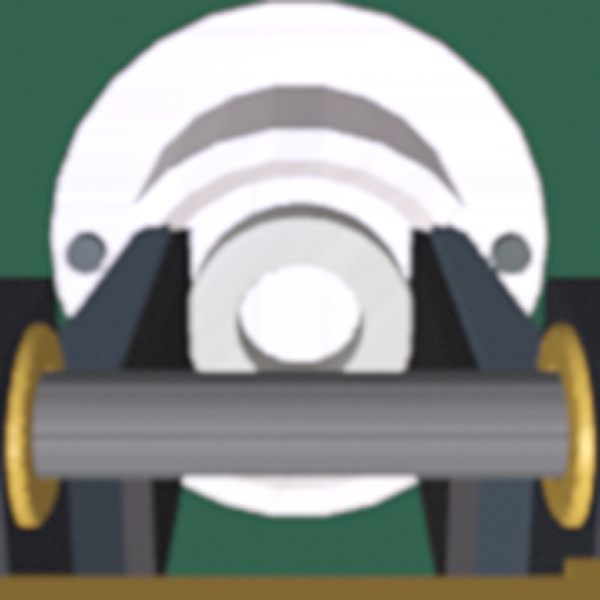

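```bash
python3 - <<'E'
from h import *
c=arm.get_calibration("wrist"); p=np.array(arm.current_ee_pos()); print(p,arm.current_torque())
f=lambda x,y:(230+x*.3,150+y*.3)
b=fit_circle([f(*q) for q in [(300,1),(52,240),(547,240),(75,140),(520,140),(300,516),(220,500),(385,500)]],.006,c); print("base",b)
R=[(200,262),(225,236),(260,219),(300,214),(340,219),(375,236),(400,262)]
for z in (.0477,): print("ring",fit_circle([f(*q) for q in R],p[2]+.005,c,.018),fit_circle([f(*q) for q in R],p[2]+.005,c))
# hole top ellipse
H=[(237,315),(250,285),(275,268),(300,264),(325,268),(350,285),(363,315)]
print("hole",fit_circle([f(*q) for q in H],p[2]+.005,c,.010),fit_circle([f(*q) for q in H],p[2]+.005,c))
E
```

```text
[0.56505151 0.25324763 0.04264992] [-0.24243855 -0.87929641 -0.04243302]
base [0.57290997 0.25120801 0.0507137 ]
ring [0.56415588 0.25349302] [0.56558044 0.25318361 0.01921392]
hole [0.56454548 0.25340814] [0.56458367 0.25339986 0.01003147]
```

```bash
python3 - <<'E'
from h import *
c=arm.get_calibration("wrist"); im=arm.snapshot("wrist")[:,:,::-1]
g=im[:,:,2].astype(int)
pts=[]
for x in range(250,392,6):  # upper arc: first bright row
    col=g[100:235,x]; r=np.argmax(col>120)
    # subpixel
    a,b=col[r-1],col[r]; pts.append((x,100+r-1+(120-a)/(b-a)))
print(np.round(pts,1)[::4].tolist())
print("arc",fit_circle(pts,.006,c,.048),fit_circle(pts,.006,c))
low=[]
for x in (300,310,320,330,340):
    col=g[294:315,x]; r=np.argmax(col<150); low.append((x,294+r-.5))
print(low,[pt("wrist",q,z,c).round(4).tolist() for q in low for z in (0,.006)])
cv2.imwrite("pics/c3.png",cv2.resize(im[145:320,225:415],(800,737)[:2] and (640,590),interpolation=cv2.INTER_CUBIC))
c2,im2=load("hold2"); q=blob(im2,(322,125)); q2=q[q[:,1]<110]; print("hold2 top arc",fit_circle(q2,.006,c2,.048)); q2=q[q[:,1]>140]; print("low arc",fit_circle(q2,.006,c2,.048))
E
```

```text
[[250.0, 193.7], [274.0, 163.8], [298.0, 152.2], [322.0, 149.3], [346.0, 153.7], [370.0, 168.6]]
arc [0.56581098 0.25259529] [0.56574385 0.25260938 0.04794103]
[(300, np.float64(301.5)), (310, np.float64(304.5)), (320, np.float64(304.5)), (330, np.float64(303.5)), (340, np.float64(301.5))] [[0.6213, 0.2266, 0.0], [0.6178, 0.2278, 0.006], [0.6251, 0.233, 0.0], [0.6215, 0.234, 0.006], [0.6266, 0.2399, 0.0], [0.623, 0.2407, 0.006], [0.6274, 0.247, 0.0], [0.6237, 0.2476, 0.006], [0.6273, 0.2543, 0.0], [0.6237, 0.2546, 0.006]]
hold2 top arc [0.56602333 0.25250078]
low arc [0.56676061 0.25233911]
```

```bash
python3 - <<'E'
from h import *
xy=np.array([.5655,.2527]); 
arm.move_l([*xy,.0485],feed=.06); arm.sleep(.2); f0=np.array(arm.current_force())
lower(.034,f0,.002,xy,20,.03)
print(arm.current_torque())
b=arm.snapshot("wrist")[:,:,::-1]
cv2.imwrite("pics/c4.png",cv2.resize(b[150:330,230:410],(600,600),interpolation=cv2.INTER_CUBIC))
E
```

```text
0.0462 [ 0.2  0.4 -0.6] [0.5653 0.2526 0.0459] 0.0342
0.0442 [-0.6  0.4  3.2] [0.5655 0.2528 0.0443] 0.0339
0.0422 [-1.7  0.9  6.6] [0.5654 0.2528 0.0424] 0.0343
0.0402 [-4.6  1.3 11.3] [0.5654 0.2529 0.0407] 0.0345
0.0382 [-5.7 -0.  18.7] [0.5654 0.2529 0.0392] 0.0341
0.0362 [-8.8  0.2 28. ] [0.5654 0.253  0.0377] 0.0346
CONTACT
t 20.825
[-0.06008669  1.62601556 -0.10356293]
```

View pics/c4.png

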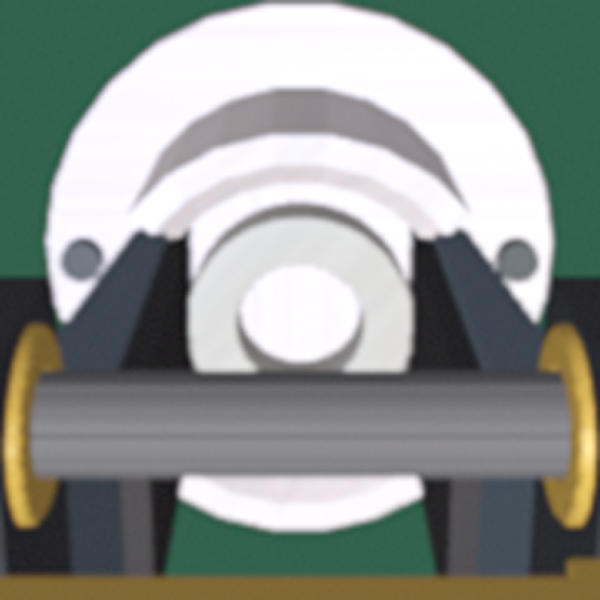

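```bash
cat >> h.py <<'E'
def probe(xy,yaw,zs,z0=.0475):
    arm.move_l([*xy,z0],rot(yaw),feed=.08); arm.sleep(.15); f0=np.array(arm.current_force()); t0=np.array(arm.current_torque())
    for z in zs:
        arm.move_l([*xy,z],rot(yaw),feed=.04)
        f=np.array(arm.current_force())-f0; t=np.array(arm.current_torque())-t0
        print(np.round(xy,4),round(yaw,4),z,"F",f.round(1),"T",t.round(2),np.array(arm.current_ee_pos()).round(4))
        if np.linalg.norm(f)>30: print("STOP"); break
    return f
E
python3 - <<'E'
from h import *
xy=np.array([.5652,.2527])
for dy in (0,.03,-.03): probe(xy,YAW+dy,[.0425,.0395])
print(arm.current_t())
E
```

```text
[0.5652 0.2527] 1.3575 0.0425 F [1.3 1.2 2.8] T [ 0.25 -0.09 -0.05] [0.5653 0.2528 0.0421]
[0.5652 0.2527] 1.3575 0.0395 F [-2.   1.7 10.8] T [ 0.2   0.4  -0.05] [0.5653 0.2529 0.0397]
[0.5652 0.2527] 1.3875 0.0425 F [ 0.7  0.9 -3.6] T [ 0.16 -0.38 -0.67] [0.5652 0.2527 0.042 ]
[0.5652 0.2527] 1.3875 0.0395 F [-2.5  0.5 10.3] T [-0.03  0.33 -1.17] [0.5653 0.2528 0.04  ]
[0.5652 0.2527] 1.3275 0.0425 F [ 3.2  3.8 -1. ] T [ 0.61 -0.38  0.58] [0.5654 0.253  0.0421]
[0.5652 0.2527] 1.3275 0.0395 F [-0.9  2.6 10.2] T [0.58 0.28 1.15] [0.5654 0.2531 0.0399]
23.6917
```

```bash
python3 - <<'E'
from h import *
xy=np.array([.5652,.2527])
arm.move_l([*xy,.052],rot(YAW),feed=.1); arm.sleep(.2)
print(arm.current_force())
a=cv2.imread("pics/rg.png"); b=arm.snapshot("wrist")[:,:,::-1]
cr=lambda I:cv2.resize(I[195:305,255:385],(395,334),interpolation=cv2.INTER_CUBIC)
s=arm.snapshot("scene")[:,:,::-1]
cv2.imwrite("pics/c5.png",np.vstack([np.hstack([cr(a),cr(b)]),cv2.resize(s[130:200,400:565],(790,335),interpolation=cv2.INTER_CUBIC)]))
E
```

```text
[-0.09347959 -0.02191257  0.04508128]
```

View pics/c5.png

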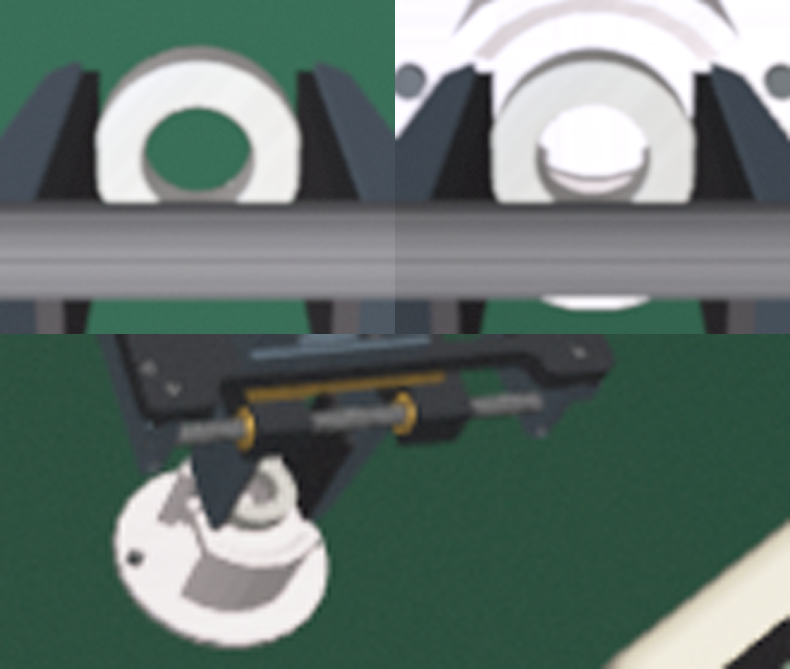

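```bash
python3 - <<'E'
from h import *
xy=np.array([.5652,.2527])
arm.move_l([*xy,.044],rot(YAW),feed=.1); arm.sleep(.2); f0=np.array(arm.current_force()); print(f0)
for z in np.arange(.042,.0299,-.002):
    arm.move_l([*xy,z],rot(YAW),feed=.04); 
    f=np.array(arm.current_force()); p=np.array(arm.current_ee_pos())
    print(round(z,4),f.round(1),p.round(4),round(arm.current_width(),4),np.array(arm.current_torque()).round(2))
    if abs(f[2])>38: break
arm.sleep(.2); print(arm.current_force(),arm.current_ee_pos(),arm.current_t())
b=arm.snapshot("wrist")[:,:,::-1];s=arm.snapshot("scene")[:,:,::-1]
cv2.imwrite("pics/c6.png",np.hstack([cv2.resize(b[170:305,255:385],(395,410),interpolation=cv2.INTER_CUBIC),cv2.resize(s[130:205,405:477],(395,410),interpolation=cv2.INTER_CUBIC)]))
E
```

```text
[ 1.29292763 -0.70298859 -2.09937281]
0.042 [0.8 0.2 5. ] [0.5653 0.2528 0.0424] 0.0341 [ 0.02  0.02 -0.05]
0.04 [-1.2 -0.4 11.1] [0.5654 0.2529 0.0407] 0.0345 [ 0.04  0.38 -0.11]
0.038 [-5.5 -0.  18.2] [0.5654 0.253  0.0392] 0.0343 [-0.07  0.77 -0.08]
0.036 [-7.3 -0.5 26.4] [0.5654 0.253  0.0377] 0.0345 [-0.17  1.23 -0.13]
0.034 [-9.8 -1.5 35. ] [0.5654 0.253  0.0362] 0.0344 [-0.3   1.69 -0.11]
0.032 [-11.6  -1.7  43.2] [0.5655 0.253  0.0347] 0.0344 [-0.53  2.13 -0.13]
[-11.90976283  -2.1757698   44.22886068] [0.56542029 0.2530513  0.03463911] 26.4167
```

View pics/c6.png

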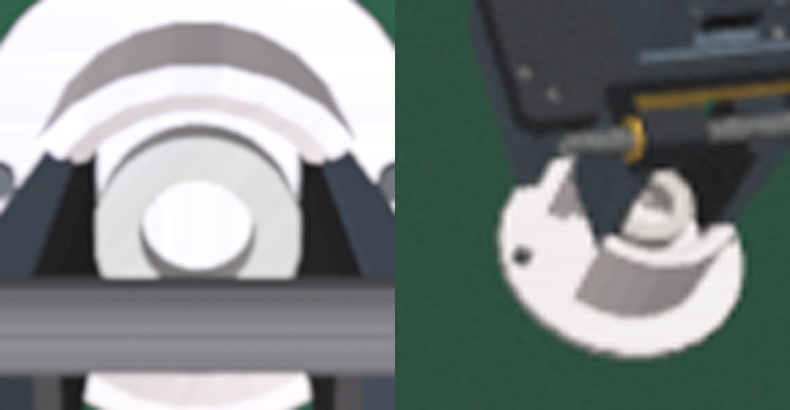

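```bash
python3 - <<'E'
from h import *
for d in (.0025,-.0025):
    xy=np.array([.5651,.2527])+LY*d
    probe(xy,YAW,[.043,.040,.037],.0475); print(arm.current_width())
print(arm.current_t())
E
```

```text
[0.5656 0.2551] 1.3575 0.043 F [0.3 1.8 7.7] T [ 0.14  0.11 -0.  ] [0.5659 0.2554 0.043 ]
[0.5656 0.2551] 1.3575 0.04 F [-2.   2.3 22.3] T [-0.17  0.27 -0.01] [0.5665 0.2557 0.041 ]
[0.5656 0.2551] 1.3575 0.037 F [-2.4  6.7 19.2] T [1.02 1.05 0.09] [0.5661 0.2562 0.0379]
0.03394925733255718
[0.5646 0.2503] 1.3575 0.043 F [-0.9 -1.6  6.6] T [-0.03  0.08  0.01] [0.5648 0.2503 0.0429]
[0.5646 0.2503] 1.3575 0.04 F [ 3.5  2.  -4.2] T [ 0.53 -0.38  0.02] [0.5647 0.2505 0.0395]
[0.5646 0.2503] 1.3575 0.037 F [-3.  -0.3 16.2] T [0.63 0.44 0.07] [0.5649 0.2506 0.0378]
0.03391140608076812
28.9833
```

```bash
python3 - <<'E'
from h import *
xy=np.array([.5651,.2527])
arm.move_l([*xy,.06],rot(YAW),feed=.25)
b=np.array([.52,.13])
arm.move_to([*b,.03],rot(YAW)); arm.move_l([*b,.0055],feed=.05); arm.sleep(.1); print(arm.current_force())
arm.grip(.042)
b2=b-LX*.001
arm.move_l([*b2,.008],feed=.05); arm.sleep(.1)
arm.grip(.030); arm.sleep(.1); print(arm.current_width(),arm.current_ee_pos())
arm.move_l([*b2,.06],feed=.15); arm.sleep(.15)
print(arm.current_t(),arm.current_force(),arm.current_width())
bb=arm.snapshot("wrist")[:,:,::-1]
cv2.imwrite("pics/c7.png",cv2.resize(bb[180:310,245:395],(750,650)[:2] and (690,598),interpolation=cv2.INTER_CUBIC))
E
```

```text
[ 0.7768392   0.39706335 -0.19980511]
0.0326747852597 [0.51906271 0.13021473 0.00800497]
32.3583 [-0.39962948 -0.0414607  -1.16660117] 0.032486934527296035
```

View pics/c7.png

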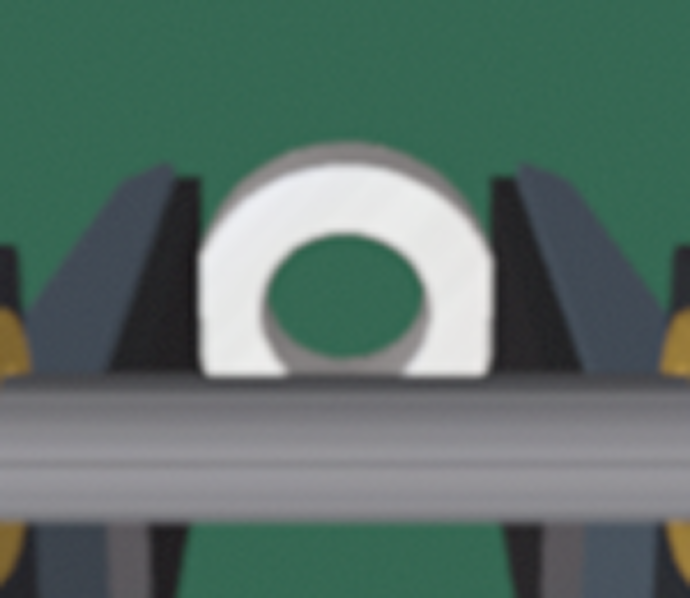

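```bash
python3 - <<'E'
from h import *
xy=np.array([.5651,.2527])-LY*.001
arm.move_to([*xy,.062],rot(YAW)); arm.move_l([*xy,.046],feed=.1); arm.sleep(.15); f0=np.array(arm.current_force())
for z in np.arange(.044,.0299,-.002):
    arm.move_l([*xy,z],rot(YAW),feed=.04); 
    f=np.array(arm.current_force())-f0; p=np.array(arm.current_ee_pos())
    print(round(z,4),f.round(1),p.round(4),round(arm.current_width(),4),np.array(arm.current_torque()).round(2))
    if f[2]>36 or p[2]<.0318: break
arm.sleep(.1); print(arm.current_force(),arm.current_ee_pos(),arm.current_t())
b=arm.snapshot("wrist")[:,:,::-1];s=arm.snapshot("scene")[:,:,::-1]
cv2.imwrite("pics/c8.png",np.hstack([cv2.resize(b[170:305,255:385],(395,410),interpolation=cv2.INTER_CUBIC),cv2.resize(s[130:205,405:477],(395,410),interpolation=cv2.INTER_CUBIC)]))
E
```

```text
0.044 [ 0.2 -1.6  2.8] [0.565  0.2516 0.0442] 0.0331 [-0.2  -0.05 -0.08]
0.042 [-2.9 -2.7 10.8] [0.5651 0.2518 0.0426] 0.0332 [-0.21  0.33  0.03]
0.04 [-2.6  2.  13.2] [0.5653 0.2523 0.0409] 0.0335 [ 0.36  0.45 -0.14]
0.038 [-4.9  3.8 21.8] [0.5654 0.2526 0.0394] 0.0332 [ 0.66  0.99 -0.03]
0.036 [-7.1  3.1 31.6] [0.5654 0.2527 0.038 ] 0.0335 [ 0.7   1.53 -0.15]
0.034 [-10.7   3.1  40.5] [0.5654 0.2528 0.0365] 0.0342 [ 0.54  1.94 -0.19]
[-11.59407882   3.75450366  39.506398  ] [0.56542788 0.25279699 0.03649123] 35.05
```

View pics/c8.png

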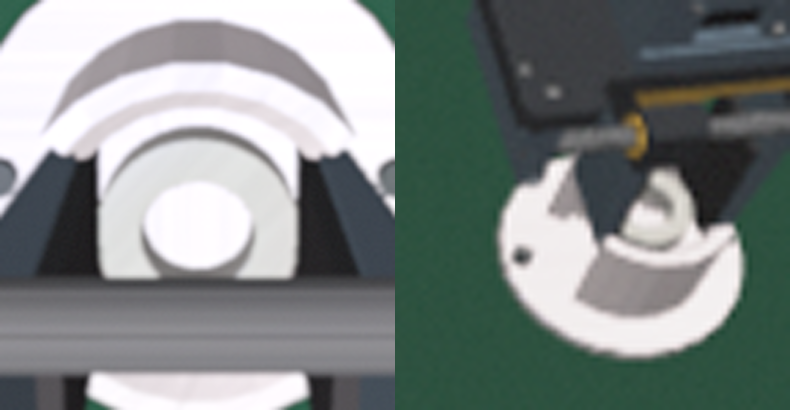

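```bash
python3 - <<'E'
from h import *
base=np.array([.5651,.2527])
print(np.array(arm.current_tool_rot()).round(4).tolist())
for dx in (-.0006,-.0012,-.0018):
    xy=base+LX*dx
    arm.move_l([*xy,.0345],rot(YAW),feed=.03); arm.sleep(.05)
    print(dx,np.array(arm.current_force()).round(1),np.array(arm.current_torque()).round(2),np.array(arm.current_ee_pos()).round(4),round(arm.current_width(),4))
print(arm.current_t())
E
```

```text
[[-0.9773, 0.2117, 0.0023], [0.2117, 0.9773, 0.0019], [-0.0019, 0.0023, -1.0]]
-0.0006 [-5.8 -5.1 32.6] [-0.92  1.06 -0.16] [0.5654 0.2529 0.0365] 0.034
-0.0012 [-2.8 -6.7 30.9] [-1.22  0.51 -0.08] [0.5653 0.2529 0.0366] 0.0337
-0.0018 [ 0.2 -7.8 27.7] [-1.45 -0.02 -0.1 ] [0.5653 0.253  0.0366] 0.0335
36.05
```

```bash
python3 - <<'E'
from h import *
arm.move_l([.5651,.2527,.06],rot(YAW),feed=.3)
b=np.array([.52,.14])
arm.move_to([*b,.02],rot(YAW)); arm.move_l([*b,.006],feed=.06)
arm.grip(.040); print(arm.current_width())
for g in (.0352,):
    arm.grip(g); print(g,arm.current_width(),arm.current_force())
arm.move_l([*b,.02],feed=.06)
print(arm.current_t(),arm.current_width())
bb=arm.snapshot("wrist")[:,:,::-1]
cv2.imwrite("pics/c9.png",cv2.resize(bb[180:310,245:395],(690,598),interpolation=cv2.INTER_CUBIC))
E
```

```text
0.04011353953204013
0.0352 0.03564260862571932 [-0.02861183 -0.58553181 -0.46062433]
38.275 0.03526452888986486
```

View pics/c9.png

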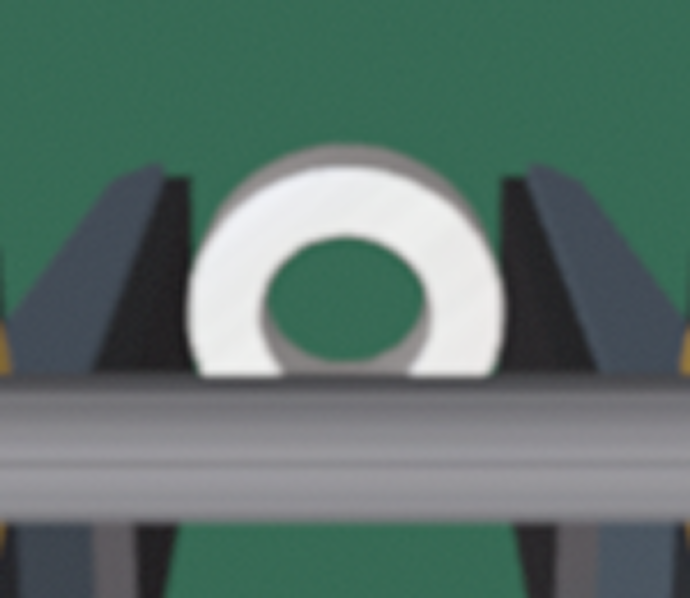

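```bash
python3 - <<'E'
from h import *
xy=np.array([.5652,.2527])
b=np.array([.52,.14])
arm.move_l([*b,.065],feed=.2); arm.move_to([*xy,.064],rot(YAW)); arm.move_l([*xy,.046],feed=.1); arm.sleep(.15); f0=np.array(arm.current_force())
for z in np.arange(.044,.0219,-.002):
    arm.move_l([*xy,z],rot(YAW),feed=.04); 
    f=np.array(arm.current_force())-f0; p=np.array(arm.current_ee_pos())
    print(round(z,4),f.round(1),p.round(4),round(arm.current_width(),4),np.array(arm.current_torque()).round(2))
    if f[2]>25: break
print(arm.current_t())
b=arm.snapshot("wrist")[:,:,::-1];s=arm.snapshot("scene")[:,:,::-1]
cv2.imwrite("pics/d1.png",np.hstack([cv2.resize(b[170:305,255:385],(395,410),interpolation=cv2.INTER_CUBIC),cv2.resize(s[130:205,405:477],(395,410),interpolation=cv2.INTER_CUBIC)]))
E
```

```text
0.044 [-0.9  1.   1.3] [0.5652 0.2527 0.0441] 0.0355 [-0.02 -0.07  0.01]
0.042 [-1.6  0.7  5. ] [0.5653 0.2528 0.0422] 0.0351 [ 0.07  0.11 -0.05]
0.04 [-2.5  0.3  9.6] [0.5653 0.2529 0.0404] 0.0352 [ 0.03  0.34 -0.08]
0.038 [-4.4  0.8 16.2] [0.5654 0.253  0.0388] 0.0349 [-0.05  0.7  -0.06]
0.036 [-7.1 -0.1 23.8] [0.5654 0.253  0.0372] 0.0351 [-0.13  1.05 -0.07]
0.034 [-8.6 -0.8 30.5] [0.5654 0.253  0.0357] 0.0353 [-0.21  1.44 -0.1 ]
41.2417
```

View pics/d1.png

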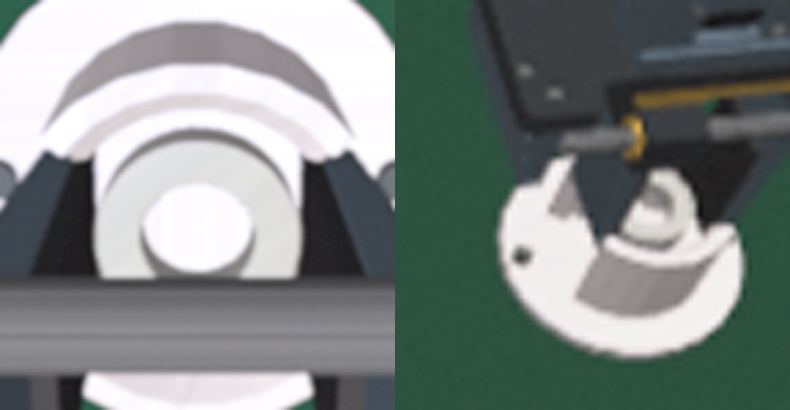

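```bash
python3 - <<'E'
from h import *
for z in np.arange(.032,.0219,-.002):
    xy=np.array([.5652,.2527])-LX*(.0010+(.032-z)*.15)
    arm.move_l([*xy,z],rot(YAW),feed=.04); 
    f=np.array(arm.current_force()); p=np.array(arm.current_ee_pos())
    print(round(z,4),f.round(1),p.round(4),round(arm.current_width(),4),np.array(arm.current_torque()).round(2))
    if f[2]>62 or p[2]<.0296: break
print(arm.current_t())
b=arm.snapshot("wrist")[:,:,::-1]
cv2.imwrite("pics/d2.png",cv2.resize(b[170:305,255:385],(560,580),interpolation=cv2.INTER_CUBIC))
E
```

```text
0.032 [-5.7 -4.1 37.7] [0.5654 0.2531 0.0343] 0.0355 [-0.92  1.05 -0.16]
0.03 [-6.3 -4.9 43.8] [0.5654 0.2532 0.0328] 0.0355 [-1.24  1.22 -0.18]
0.028 [-7.9 -7.2 51. ] [0.5654 0.2532 0.0313] 0.0351 [-1.56  1.4  -0.18]
0.026 [-8.4 -9.5 58.9] [0.5654 0.2532 0.0298] 0.0359 [-1.87  1.55 -0.21]
0.024 [-10.1  -9.8  66.1] [0.5655 0.2532 0.0283] 0.0353 [-2.25  1.65 -0.2 ]
42.5917
```

View pics/d2.png

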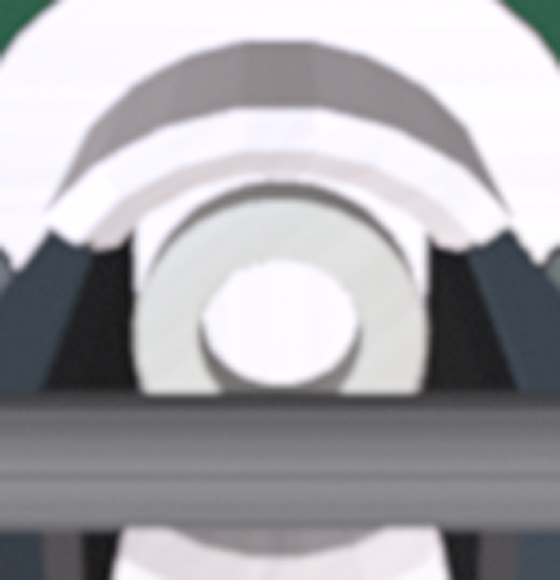

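```bash
python3 - <<'E'
from h import *
xy=np.array([.5652,.2527])-LX*.0024+LY*.0
arm.move_l([*xy,.022],rot(YAW),feed=.04); p=np.array(arm.current_ee_pos()); print(p,arm.current_force())
arm.move_l([.5652,.2528,p[2]-.0005],feed=.06); print(arm.current_ee_pos(),arm.current_force())
arm.grip(.05); arm.sleep(.1)
print(arm.current_ee_pos(),arm.current_force(),arm.current_width(),arm.current_t())
b=arm.snapshot("wrist")[:,:,::-1]
cv2.imwrite("pics/d3.png",cv2.resize(b[170:305,255:385],(560,580),interpolation=cv2.INTER_CUBIC))
E
```

```text
[0.56544318 0.25325197 0.02660279] [-11.43020099 -12.91876463  71.34997884]
[0.56538554 0.25313755 0.02692309] [-3.27998026  1.05830707 15.50382843]
[0.56511114 0.25270175 0.02594912] [-0.1113941   0.13908718 -0.84837946] 0.04995463399709404 43.6833
```

View pics/d3.png

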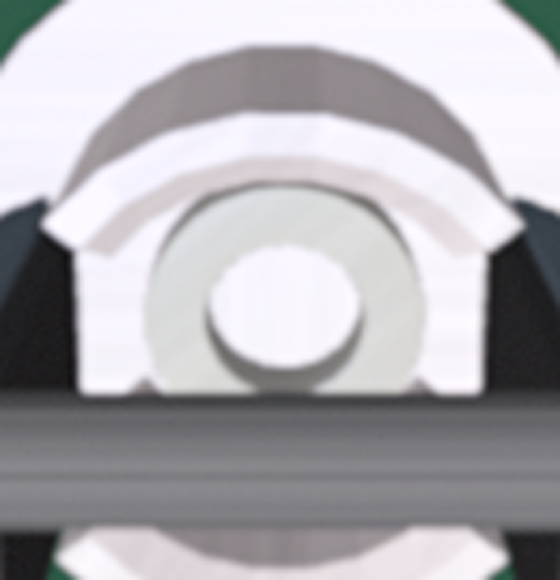

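```bash
python3 - <<'E'
from h import *
arm.move_l([.5652,.2528,.12],rot(YAW),feed=.35)
c=arm.get_calibration("wrist");b=arm.snapshot("wrist")[:,:,::-1]
arm.grip(.062)
x,y=.6555,-.0105
arm.move_to([x,y,.035],rot(YAW)); arm.move_l([x,y,.004],feed=.1)
arm.grip(.040); print("w",arm.current_width())
arm.move_l([x,y,.07],feed=.25)
print(arm.current_width(),arm.current_force(),arm.current_t())
e=arm.snapshot("wrist")[:,:,::-1]
cv2.imwrite("pics/e1.png",np.hstack([cv2.resize(b[140:270,255:385],(395,395),interpolation=cv2.INTER_CUBIC),cv2.resize(e[180:310,255:385],(395,395),interpolation=cv2.INTER_CUBIC)]))
E
```

```text
w 0.04474808961334858
0.044447267917858246 [-0.67172895  0.08684017 -1.98634532] 47.0167
```

View pics/e1.png

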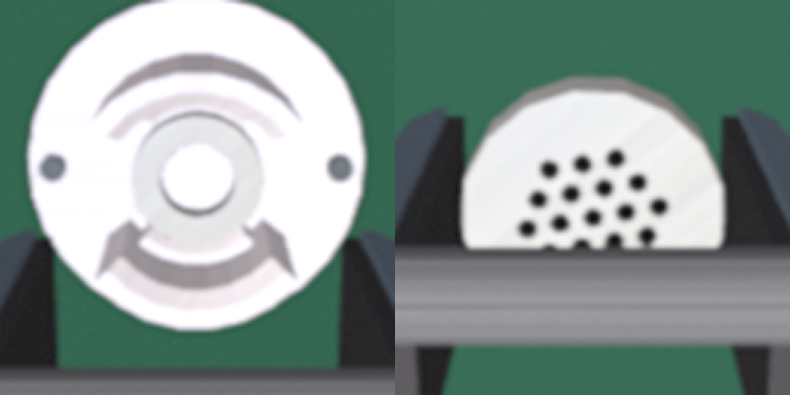

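```bash
python3 - <<'E'
from h import *
c=arm.get_calibration("wrist"); M=np.array(c["cam_to_world"]).copy(); p=np.array(arm.current_ee_pos())
M[:3,3]+=np.array([.5652,.2528,.12])-p; c["cam_to_world"]=M
f=lambda x,y:(255+x*130/395,140+y*130/395)
R=[(133,175),(198,111),(263,175),(152,129),(244,129)]
print("ring",fit_circle([f(*q) for q in R],.024,c,.018),fit_circle([f(*q) for q in R],.024,c))
B=[(28,165),(365,165),(198,330),(80,45),(315,45),(80,285),(315,285)]
print("base",fit_circle([f(*q) for q in B],.006,c,.048),fit_circle([f(*q) for q in B],.006,c))
H=[(52,168),(340,168)]; print([pt("wrist",f(*q),.006,c).round(4) for q in H])
E
```

```text
ring [0.56397149 0.25316063] [0.5632708  0.25331187 0.01740843]
base [0.56703011 0.25207514] [0.5667245  0.25232093 0.04851229]
[array([0.5569, 0.2121, 0.006 ]), array([0.5743, 0.2924, 0.006 ])]
```

```bash
python3 - <<'E'
from h import *
xy=np.array([.5655,.2528])
arm.move_to([*xy,.066],rot(YAW)); arm.sleep(.15); f0=np.array(arm.current_force()); print(f0)
arm.move_l([*xy,.050],feed=.1)
for z in list(np.arange(.044,.0319,-.004))+[.030,.029,.028,.0275]:
    arm.move_l([*xy,z],feed=.06)
    f=np.array(arm.current_force())-f0; p=np.array(arm.current_ee_pos())
    print(round(z,4),f.round(1),p.round(4),round(arm.current_width(),4))
    if f[2]>15: break
print(arm.current_t())
b=arm.snapshot("wrist")[:,:,::-1]
cv2.imwrite("pics/f1.png",cv2.resize(b[170:305,255:385],(560,580),interpolation=cv2.INTER_CUBIC))
E
```

```text
[ 0.68371077 -0.26167408 -1.7062698 ]
0.044 [-1.3  0.2  0.6] [0.5654 0.2527 0.0439] 0.0445
0.04 [-1.1 -0.2  0.6] [0.5654 0.2528 0.0398] 0.0444
0.036 [-0.9  0.5  1. ] [0.5654 0.2527 0.0357] 0.0445
0.032 [-0.3  0.7  0.9] [0.5653 0.2527 0.0317] 0.0448
0.03 [-2.   0.1  0.4] [0.5655 0.2528 0.0299] 0.0446
0.029 [-0.4 -0.   1.7] [0.5656 0.2528 0.0291] 0.0446
0.028 [-0.7 -1.   6.6] [0.5659 0.2528 0.0284] 0.0443
0.0275 [-2.8 -1.7 13. ] [0.5659 0.2528 0.0283] 0.0444
50.6
```

View pics/f1.png

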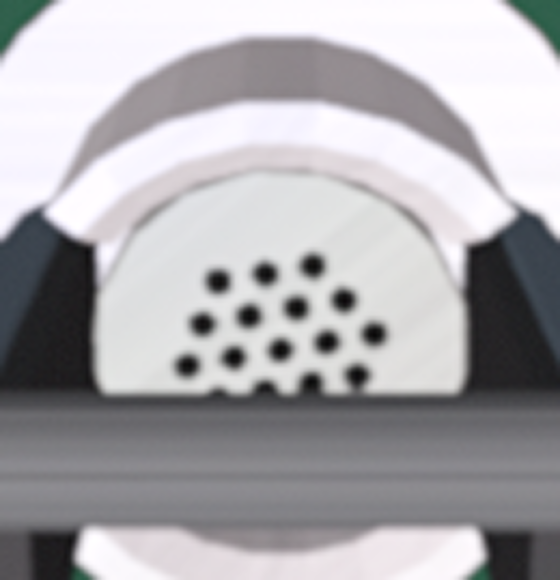

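```bash
python3 - <<'E'
from h import *
arm.sleep(.3)
arm.grip(.058); arm.sleep(.3)
arm.move_l([.5655,.2528,.12],rot(YAW),feed=.35)
b=arm.snapshot("wrist")[:,:,::-1]
x,y=.5365,-.2715
arm.move_to([x,y,.045],rot(YAW)); arm.move_l([x,y,.005],feed=.12)
arm.grip(.040); print("w",arm.current_width())
arm.move_l([x,y,.075],feed=.25)
print(arm.current_width(),arm.current_force(),arm.current_t())
e=arm.snapshot("wrist")[:,:,::-1]
cv2.imwrite("pics/g1.png",np.hstack([cv2.resize(b[140:270,255:385],(395,395),interpolation=cv2.INTER_CUBIC),cv2.resize(e[180:310,255:385],(395,395),interpolation=cv2.INTER_CUBIC)]))
E
```

```text
w 0.044657974276416906
0.04447518685923814 [-0.69641385 -0.38621837 -0.61174324] 55.3333
```

View pics/g1.png

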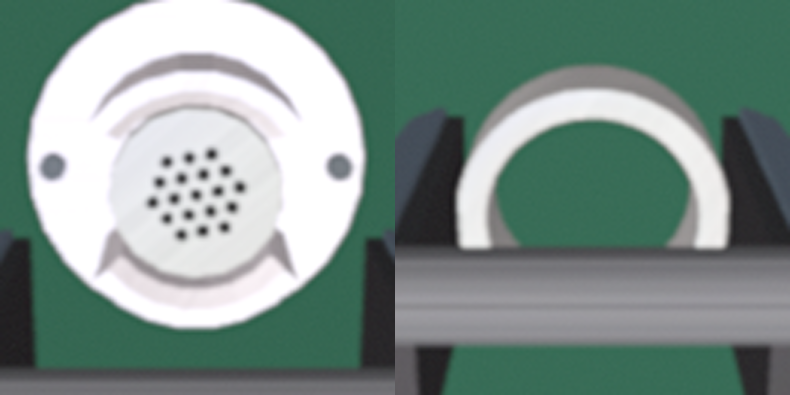

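```bash
python3 - <<'E'
from h import *
xy=np.array([.5655,.2528])
arm.move_to([*xy,.068],rot(YAW)); arm.sleep(.1); f0=np.array(arm.current_force())
for z in [.055,.05,.046,.043,.041,.040,.0393,.0388,.0384]:
    arm.move_l([*xy,z],feed=.07)
    f=np.array(arm.current_force())-f0; p=np.array(arm.current_ee_pos())
    print(round(z,4),f.round(1),p.round(4),round(arm.current_width(),4))
    if f[2]>12: break
print(arm.current_t())
b=arm.snapshot("wrist")[:,:,::-1]
cv2.imwrite("pics/k1.png",cv2.resize(b[170:305,255:385],(560,580),interpolation=cv2.INTER_CUBIC))
E
```

```text
0.055 [-0.4 -0.2  0.4] [0.5651 0.2525 0.0542] 0.045
0.05 [ 0.1 -0.7 -0.3] [0.5653 0.2528 0.0497] 0.0448
0.046 [ 0.9 -0.2  0.2] [0.5654 0.2528 0.0458] 0.0448
0.043 [-0.8  0.1 -0.7] [0.5654 0.2528 0.0428] 0.0442
0.041 [-0.2 -0.   0.5] [0.5654 0.2528 0.0409] 0.0442
0.04 [-0.4 -0.2 -0.3] [0.5655 0.2528 0.0399] 0.0445
0.0393 [-2.  -0.8  6.6] [0.5656 0.2528 0.0397] 0.0446
0.0388 [-4.1 -1.8 15.6] [0.5657 0.2528 0.0397] 0.0445
59.4667
```

View pics/k1.png

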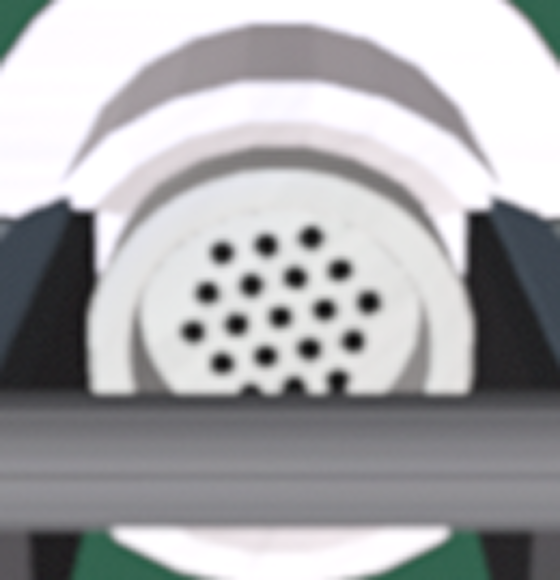

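```bash
python3 - <<'E'
from h import *
arm.move_l([.5655,.2528,.0393],feed=.05)
arm.grip(.058); arm.sleep(.3); print(arm.current_force())
arm.move_l([.5655,.2528,.12],rot(YAW),feed=.3); arm.sleep(.1)
c=arm.get_calibration("wrist"); np.savez("pics/m1.npz",**c)
b=arm.snapshot("wrist")[:,:,::-1]; s=arm.snapshot("scene")[:,:,::-1]
print(arm.current_t())
cv2.imwrite("pics/m1.png",np.hstack([cv2.resize(b[140:270,255:385],(395,395),interpolation=cv2.INTER_CUBIC),cv2.resize(s[130:205,405:480],(395,395),interpolation=cv2.INTER_CUBIC)]))
E
```

```text
[-0.77445146 -1.12268099 -0.79038946]
61.1083
```

View pics/m1.png

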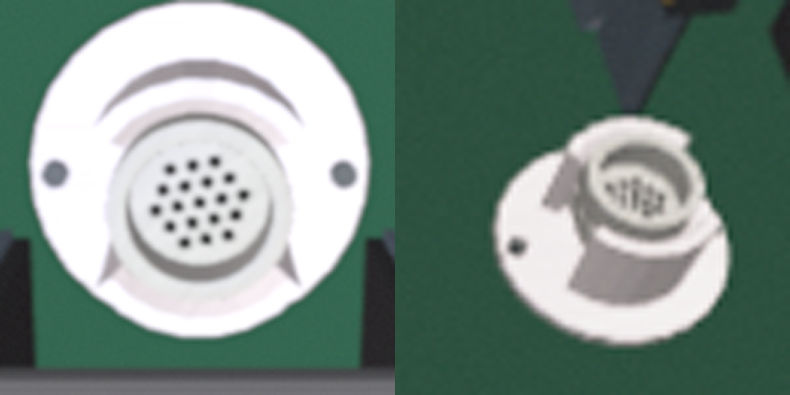

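```bash
python3 - <<'E'
from h import *
c=dict(np.load("pics/m1.npz"))
f=lambda x,y:(255+x*130/395,140+y*130/395)
R=[(108,205),(200,118),(293,205),(135,143),(265,143),(200,297)]
for z in (.05,.054): print(fit_circle([f(*q) for q in R],z,c,.023),fit_circle([f(*q) for q in R],z,c))
arm.sign_off(); print(arm.current_t())
E
```

```text
[0.56533225 0.25313033] [0.56500826 0.25325138 0.02257327]
[0.56464154 0.25325645] [0.56389033 0.25348875 0.02219625]
the job is handed in; nothing more can be done
the job is handed in; nothing more can be done
```

I stacked the ring, the disc and then the sleeve in the holder's bore, and handed the job in at about 61 s of the 72 s. No verdict was reported.

**Sleeve choice:** I took the only grey sleeve (top view pixel 397,206) and left the pink and brown look-alikes alone. I did not look again at the weight, dish and bottle at the end. Nothing I saw or felt suggested they were touched.

**Last checks:**
- **Stack heights:** The disc stopped firmly with the tool about 0.3 mm above its nominal height, and the sleeve about 0.7 mm above its own. That fits a ring lying flat underneath.
- **Final position:** The last picture shows the sleeve lying level. Its centre measured (0.5653, 0.2531), against a bore centre I had put at about (0.566, 0.2525), so it is roughly 1 mm off. The force reading after letting go was near zero.

**What did not go smoothly:**
- **Ring insertion:** The 32 mm fingers jammed between the jaw ends when closed on the 36 mm ring. It took two regrasps, and pushing in pressed the fingers down with up to about 71 N at the wrist (limit 120 N). I read the 40 N limit as covering only the arm and the gripper's body, not the fingers.
- **Ring release:** Because of the jam I let the ring go about 6–7 mm above its seat. It fell that short distance instead of being set down, which by calculation is about 0.37 m/s against the 0.5 m/s limit.
- **Ring position:** A picture of the ring alone put it 1.6–3 mm towards the robot side of the bore. The step allows only 1.5 mm, so it may have been resting against the near wall or slightly tilted. I did not measure it again once the disc was on, so the stack heights are the only evidence that it seated flat.

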